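# Hold the deodoriser puck ready over the open well

### The arm

A 7-joint arm with a two-finger parallel gripper is mounted at the origin on the work surface. World frame = base frame: x ahead of the robot, y to its left, z up, the work surface at z = 0. Lengths are in m, angles in rad, forces in N, time in s.
With the tool pointing down it reaches from about 0.4 to 0.9 m from the base axis. Payload 5.5 kg.
Tool frame: the origin (TCP) lies between the finger pads; the fingertips stand 19 mm ahead of it and the grasp point (between the pads) is the TCP; z points along the fingers, y is the line along which they close (so a half turn about z gives the same grasp; the last joint's range is limited). The gripper opens to 92 mm and grips with 3 to 60 N. Pads are 19 mm wide; open, the fingers measure 130 mm over their backs; the gripper's body (75 mm by 190 mm) begins 47 mm behind the grasp point.
Start: joints at [-0.984, 0.501, -0.427, 1.55, 0.221, 1.138, -0.21], TCP at [0.207, 0.616, 0.246] pointing down, gripper open.
Joint ranges: [-2.88, 2.88], [-0.31, 2.03], [-1.54, 1.56], [0.2, 2.42], [-1.41, 4.55], [0.19, 2.02], [-2.57, 2.57]. Speed limits (rad/s): [2.57, 2.57, 3.14, 3.14, 3.14, 3.14, 3.14].

### API

Orientations are given as a rotation vector (axis times angle).
In Python, from bench import bot gives the robot as it stands.
- The arm moves only by the tool jog_arm, never from a script. Its argument "moves" is a list of rows, each a list of 3 entries, a list of its own where there are three numbers: the shift along the tool's x, y, z as a fraction of full scale, then the turn, a rotation vector about the tool's x, y, z as a fraction of full scale, then the opening, from 0 (shut) to 1 (fully open). In form: [[[x, y, z], [wx, wy, wz], claw], ...]. A call has 1 to 8 rows; each row is the pose to reach, as a shift and turn from the pose commanded when the call began, along the tool's axes at that moment, turning the shorter way round; what a row does not reach only later rows make up. Full scale, the value 1, is 400 mm for a shift and pi rad for a turn. A row lasts 1/8 s, in which the tool goes at most 62.5 mm and 10.7 degrees, less where a joint would pass 70% of its speed; a pose out of reach is approached as far as the arm can. A call with a number of a shift or a turn outside -1 to 1 is refused whole. A call with a gripper value outside its range is refused whole. The fingers move at their own pace and stop on an object; "newtons" is the grip in N (left out, the last holds). Time passes only in rows, so rows that repeat a pose let the fingers close. It gives the time, the measured TCP pose, the force, the opening and the grip force at its end, in the units of the state.
- bot.get_state(): the state, without advancing time (a new reading comes with each control period).
- bot.grab_frame(name): name is "scene" or "top"; returns a dict with "image" (480x640x3 uint8, red, green, blue), "fx", "fy", "cx", "cy" (pixels), "R" (3x3) and "t" (3): a world point X has camera coordinates R X + t. Camera axes: x right, y down, z forward; pixel columns grow to the right and rows downward; lengths in m; the calibration is good to about 2 mm. A picture is of the moment at which its call begins. There is no depth.
- bot.close_job(): hands the job in; it is judged then, once.
Trained networks look in the newest picture that a camera, given by its name, has taken for a name from the list of things; names that differ only in an ending like _2 or _b are one class to them, and where a whole thing is asked for, a point or a joint stands for the part that bears it (a point fixed in the world has none). Each returns a list of dicts, best first, with "conf" (0 to 1); they miss things now and then, are a little off and sometimes report something else, mostly with a low value. They report only what shows in the picture. A call takes as long as a camera call.
- bot.search_frame(camera, target): "xyz" ([x, y, z] in m, in world coordinates, good to about 4 mm: the middle of the surface that is visible of it).
- bot.cut_out(camera, target): "mask" (480x640 bool, what is visible of it).
The state is a dict: "time": time; "joint_pos": joint angles; "joint_vel": joint speeds; "joint_torque": joint torques, N m; "tcp_pos": TCP position; "eef_rot": TCP orientation; "contact_force": force on the tool from outside, world axes, zero at the start; "wrist_torque": the same for the moment, N m; "gripper_width": finger opening in m; "gripper_force": force on a finger pad.
Only numpy, scipy, OpenCV 4.12 (cv2) and the standard library are available. Lean on these libraries where they do the work, as an engineer would, in place of code of your own. Each camera call takes 0.05 s, during which the arm holds its last target. There are 200 camera calls.

### The job

Pick up the deodoriser puck, carry it over the upright divider board, and hold it about a centimetre above the rim of whichever well of the two-well holder is open (the hinged flap covers the other one): level, centred and squared up with the well so that it would drop straight in. Finish while still holding it there, still and touching nothing but the gripper. Do not touch the divider, the holder or its flap on the way, and leave the jar, glasses frame, hook and clothes peg where they are.

Things in the scene. Friction and masses are not known exactly. Their poses are not given: they have to be found in the camera images.
- puck: White plastic shoe-deodoriser puck, a rounded block 62 mm long (its x) by 42 mm wide (its y) and 34 mm tall, with a round press-button 24 mm across and 4 mm high on the middle of its top; loose, 60 to 130 g. Origin: centre of its underside; z up. Grip it across the 42 mm width.
- divider: Fixed upright pale wooden board, 440 mm long (its x, roughly along the robot's forward direction), 16 mm thick (its y), 90 mm tall. Origin: centre of its underside. The puck starts on its +y (robot's left) side, the holder is on its -y side.
- caddy: Fixed grey plastic two-well holder, 82 mm (its x) by 128 mm (its y), 45 mm tall, outer walls 4 mm; two open-topped rectangular wells side by side along y, each 74 mm (x) by 56 mm (y) and 41 mm deep, parted by an 8 mm wall. Origin: centre of its underside. Axes parallel to the wells'.
- well_left (a point): Centre of the mouth of the holder's +y well, at rim height (45 mm above the shelf); x along the well's 74 mm length, y across its 56 mm width.
- well_right (a point): Centre of the mouth of the holder's -y well, at rim height; same axes.
- flap (a joint): Angle (rad) of the white flap, 80 by 60 mm and 4 mm thick, hinged along the top of the wall between the wells; it swings freely and lies flat on one well, its upper face 5 mm above the rim: about +1.57 = it covers the right (-y) well and the left well is open; about -1.57 = it covers the left (+y) well and the right well is open.
- flap_edge (a point): Middle of the flap's free edge, 61 mm from its hinge.
- jar: Empty glass votive jar, 54 mm across, 60 mm tall, upright, standing between divider and holder. Origin: centre of its underside. Leave it.
- glasses: Folded black glasses frame lying flat, about 140 mm (its y) by 45 mm (its x), 17 mm high. Origin: under its middle. Leave it.
- hook: Stainless steel S-shaped rail hook of 7 mm bar lying flat, about 70 by 90 mm. Origin: under its middle. Leave it.
- peg: Wooden clothes peg lying on its side, 72 mm long (its x), 12 mm wide, 10 mm high. Origin: centre of its underside. Leave it.

How it is judged:
By the outcome, as a careful person would: the job done as asked, in the order asked, and still so for the second after the job is handed in, while the arm keeps its last pose, push and grip.
It also fails if it takes over 42 s, if anything falls off the work surface, if the arm or the gripper's body presses on something with over 40 N, if the wrist force passes 120 N, or if a joint passes its speed limit or range.

## Working session

There is one attempt and no reset: what is moved stays moved. The work goes in short steps, Python scripts to look and compute and a tool call to move; the robot and the scene stay as the last step left them, time stands still between calls to the robot, and variables do not carry over. Pictures are saved under pics/ and viewed, at most 10 in all, crops included, and the job is handed in when it is done.

Besides the shell and the picture viewer there is one more tool, called as name([rows], argument=value, ...), one row to a line, values as JSON. jog_arm: Moves the arm, as the interface text tells. Its arguments: {"type":"object","properties":{"moves":{"type":"array","items":{"type":"array"}},"newtons":{"type":"number"}},"required":["moves"]}

```bash
mkdir -p pics
python3 - <<'E'
from bench import bot
import cv2,numpy as np
s=bot.get_state();print({k:np.round(v,3) for k,v in s.items()})
for c in("scene","top"):
    f=bot.grab_frame(c);cv2.imwrite(f"pics/{c}0.png",f["image"][:,:,::-1]);print(c,f["fx"],f["cx"],f["cy"],np.round(-f["R"].T@f["t"],3))
    for n in("puck","divider","caddy","flap","flap_edge","jar","glasses","hook","peg"):
        r=bot.search_frame(c,n);print(n,[(np.round(d["xyz"],3).tolist(),round(d["conf"],2)) for d in r[:2]])
E
```

```text
{'time': np.float64(0.0), 'joint_pos': array([-0.984,  0.502, -0.427,  1.551,  0.221,  1.138, -0.21 ]), 'joint_vel': array([ 0.002, -0.002, -0.001, -0.   ,  0.   ,  0.   , -0.   ]), 'joint_torque': array([-0.0000e+00, -5.6658e+01, -5.8160e+00, -2.7911e+01, -6.9000e-02,
        3.1000e-02,  0.0000e+00]), 'tcp_pos': array([0.207, 0.616, 0.245]), 'eef_rot': array([-5.06e-01, -3.10e+00,  3.00e-03]), 'contact_force': array([ 0.173, -0.008, -0.061]), 'wrist_torque': array([ 0.066, -0.025,  0.027]), 'gripper_force': np.float64(0.0), 'gripper_width': np.float64(0.092)}
scene 573.477110450647 317.69188058600616 243.74775378750897 [1.041 0.353 0.768]
puck [([0.565, 0.217, 0.036], 0.78)]
divider [([0.598, 0.012, 0.061], 0.68)]
caddy [([0.522, -0.25, 0.039], 0.65)]
flap [([0.516, -0.238, 0.054], 0.79)]
flap_edge [([0.516, -0.237, 0.053], 0.77)]
jar [([0.492, -0.063, 0.043], 0.84)]
glasses [([0.708, 0.255, 0.007], 0.95)]
hook [([0.73, -0.158, 0.007], 0.84)]
peg [([0.442, 0.072, 0.006], 0.83)]
top 515.9396921984714 321.6788038904709 241.9088223869925 [ 0.528 -0.031  0.911]
puck [([0.551, 0.208, 0.033], 0.73)]
divider [([0.544, 0.005, 0.092], 0.71), ([0.512, -0.263, 0.046], 0.7)]
caddy [([0.518, -0.262, 0.046], 0.74)]
flap [([0.516, -0.237, 0.051], 0.86)]
flap_edge [([0.514, -0.24, 0.048], 0.85), ([0.483, -0.068, 0.018], 0.39)]
jar [([0.482, -0.068, 0.019], 0.72), ([0.514, -0.265, 0.043], 0.62)]
glasses [([0.707, 0.246, 0.008], 0.74)]
hook [([0.484, -0.068, 0.016], 0.17)]
peg [([0.44, 0.072, 0.009], 0.79), ([0.512, -0.264, 0.045], 0.52)]
```

View pics/scene0.png

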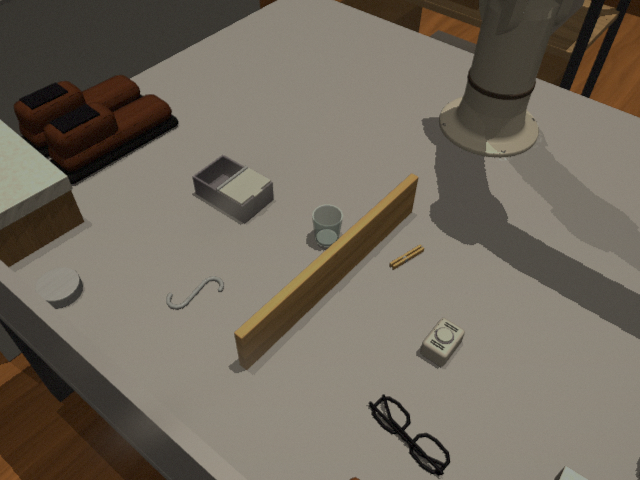

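View pics/top0.png

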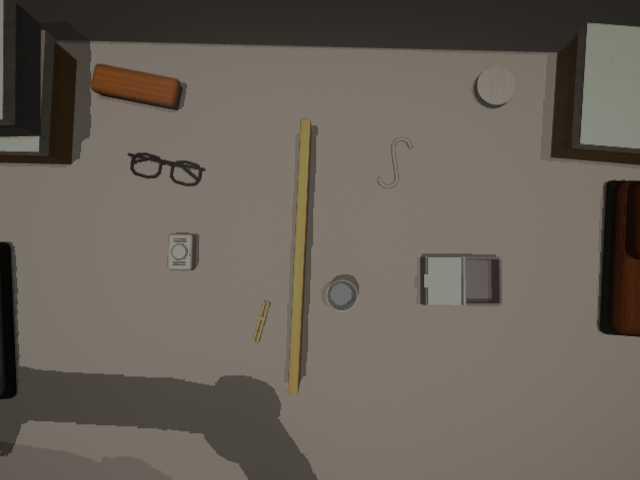

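The flap (top view px 444,281) covers the +y well, so the right (-y) well at about px 482,280 is open. The puck is at px 180,252, with its long side roughly along world x. Next I'll fit box silhouettes to the masks.

```bash
cat > fit.py <<'E'
import cv2,numpy as np
from scipy.optimize import minimize
S=4
def proj(f,P):
    c=P@np.array(f["R"]).T+f["t"]; return np.c_[f["fx"]*c[:,0]/c[:,2]+f["cx"],f["fy"]*c[:,1]/c[:,2]+f["cy"]]
def box(p,sz,r=0):
    a,b,h=sz; n=[(sx*(a/2-r)+r*np.cos(t),sy*(b/2-r)+r*np.sin(t)) for sx in(1,-1) for sy in(1,-1) for t in np.arange(0,6.3,.4)] if r else [(sx*a/2,sy*b/2) for sx in(1,-1) for sy in(1,-1)]
    c,s=np.cos(p[2]),np.sin(p[2]); z0=p[3] if len(p)>3 else 0
    return np.array([(p[0]+c*x-s*y,p[1]+s*x+c*y,z0+z) for x,y in n for z in(0,h)])
def fit(fs,ms,sz,p0,r=0):
    ms=[cv2.resize(m.astype(np.uint8),None,fx=S,fy=S,interpolation=cv2.INTER_LINEAR)>0 if 0 else cv2.resize(m.astype(np.float32),None,fx=S,fy=S)>.5 for m in ms]
    def cost(p):
        v=0
        for f,m in zip(fs,ms):
            h=cv2.convexHull(((proj(f,box(p,sz,r))+.5)*S*16).astype(np.int32)); k=np.zeros(m.shape,np.uint8); cv2.fillConvexPoly(k,h,1,shift=4)
            v+=1-(k&m).sum()/(k|m).sum()
        return v
    d=np.array([.008,.008,.1,.01][:len(p0)]); sim=np.vstack([p0]+[np.array(p0)+d*e for e in np.eye(len(p0))])
    o=minimize(cost,p0,method="Nelder-Mead",options=dict(initial_simplex=sim,xatol=1e-4,fatol=1e-4)); return np.round(o.x,4),round(o.fun,3)
E
python3 - <<'E'
from bench import bot
from fit import *
F={c:bot.grab_frame(c) for c in("top","scene")}
def M(c,n):
    r=bot.cut_out(c,n); return np.array(r[0]["mask"]),round(r[0]["conf"],2),int(np.sum(r[0]["mask"]))
def run(n,sz,p0,r=0,extra=None):
    ms=[]
    for c in F:
        m,cf,a=M(c,n)
        if extra: m=m|M(c,extra)[0]
        ys,xs=np.nonzero(m); print(n,c,cf,a,xs.min(),xs.max(),ys.min(),ys.max()); ms.append(m)
    fs=list(F.values())
    print(" top",fit(fs[:1],ms[:1],sz,p0,r)," scene",fit(fs[1:],ms[1:],sz,p0,r)," both",fit(fs,ms,sz,p0,r))
run("puck",(.062,.042,.034),[.553,.214,0],.008)
run("caddy",(.082,.128,.045),[.516,-.268,0],0,"flap")
run("divider",(.44,.016,.09),[.56,.006,0])
run("jar",(.054,.054,.06),[.485,-.068,0],.026)
E
```

```text
puck top 0.89 1044 167 196 233 270
puck scene 0.72 1245 421 463 319 365
 top (array([0.5543, 0.2123, 0.0047]), np.float64(0.06))  scene (array([0.5539, 0.2116, 0.0376]), np.float64(0.112))  both (array([0.5543, 0.2121, 0.0107]), np.float64(0.179))
caddy top 0.73 3991 420 501 256 305
caddy scene 0.57 3443 192 273 155 222
 top (array([ 0.5175, -0.2678,  0.023 ]), np.float64(0.012))  scene (array([ 0.5154, -0.2699,  0.0172]), np.float64(0.03))  both (array([ 0.5172, -0.2682,  0.0192]), np.float64(0.069))
divider top 0.82 3082 288 310 118 393
divider scene 0.88 7699 235 417 174 368
 top (array([ 0.5523,  0.0061, -0.0183]), np.float64(0.086))  scene (array([ 0.5512,  0.0051, -0.014 ]), np.float64(0.057))  both (array([ 0.5526,  0.0062, -0.0181]), np.float64(0.15))
jar top 0.62 819 326 358 279 311
jar scene 0.55 1032 312 341 204 246
 top (array([ 0.488 , -0.0646, -0.0611]), np.float64(0.073))  scene (array([ 0.4833, -0.0687, -0.0107]), np.float64(0.175))  both (array([ 0.4875, -0.0653, -0.0025]), np.float64(0.264))
```

```bash
cat > go.py <<'E'
import sys,numpy as np
from scipy.spatial.transform import Rotation as Ro
from bench import bot
def plan(p,yaw):
    s=bot.get_state(); R=Ro.from_rotvec(s["eef_rot"])
    T=Ro.from_matrix(np.array([[-np.cos(yaw),-np.sin(yaw),0],[-np.sin(yaw),np.cos(yaw),0],[0,0,-1]]).T.T)
    print("t",s["time"],"at",np.round(s["tcp_pos"],4),"tilt/yaw",np.round((T.inv()*R).as_rotvec(),4),"w",np.round(s["gripper_width"],4),"| shift",np.round(R.inv().apply(np.array(p)-s["tcp_pos"])/.4,4),"turn",np.round((R.inv()*T).as_rotvec()/np.pi,4))
if __name__=="__main__":
    a=list(map(float,sys.argv[1:])); plan(a[:3],a[3])
E
python3 go.py .554 .212 .16 .005; python3 go.py .40 .39 .2 .005
python3 - <<'E'
import cv2,numpy as np
from bench import bot
from fit import *
f=bot.grab_frame("top");k=f["image"][225:280,150:215,::-1].copy()
k=cv2.resize(k,None,fx=9,fy=9,interpolation=cv2.INTER_CUBIC)
for z in(0,.034):
    q=proj(f,np.array([[x,y,z] for x,y,_ in box((.5543,.2123,.005),(.062,.042,0))[[0,2,6,4]]]))
    cv2.polylines(k,[np.int32((q-[150,225]+.5)*9)],True,(0,0,255),1)
g=f["image"][245:315,410:510,::-1].copy();g=cv2.resize(g,None,fx=5,fy=5,interpolation=cv2.INTER_CUBIC)
q=proj(f,np.c_[box((.5178,-.300,.02),(.074,.056,0))[[0,2,6,4]][:,:2],[.045]*4])
cv2.polylines(g,[np.int32((q-[410,245]+.5)*5)],True,(0,0,255),1)
o=np.zeros((860,590,3),np.uint8);o[:495,:585]=k;o[500:850,:500]=g;o=cv2.resize(o,None,fx=.69,fy=.69);cv2.imwrite("pics/a.png",o)
E
```

```text
t 1.6 at [0.2068 0.6162 0.2457] tilt/yaw [-0.      0.      0.3288] w 0.0919 | shift [-1.1445 -0.6819  0.2143] turn [ 0.     -0.     -0.1047]
t 1.6 at [0.2068 0.6162 0.2457] tilt/yaw [-0.      0.      0.3288] w 0.0919 | shift [-0.638  -0.3825  0.1143] turn [ 0.     -0.     -0.1047]
```

View pics/a.png

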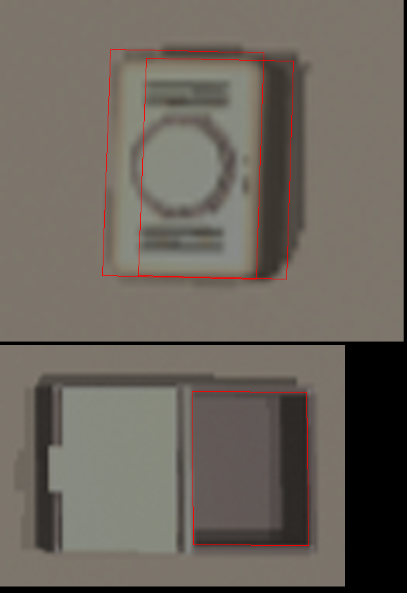

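The overlay of the open well matches the picture. The puck outline fits to within about 2 mm, with its yaw close to 0. Starting the approach.

jog_arm([
  [[-0.64, -0.38, 0.05], [0, 0, -0.105], 1],
  [[-0.64, -0.38, 0.05], [0, 0, -0.105], 1],
  [[-0.64, -0.38, 0.05], [0, 0, -0.105], 1],
  [[-0.64, -0.38, 0.05], [0, 0, -0.105], 1],
  [[-0.64, -0.38, 0.05], [0, 0, -0.105], 1],
  [[-0.64, -0.38, 0.05], [0, 0, -0.105], 1],
  [[-0.64, -0.38, 0.05], [0, 0, -0.105], 1],
])

```text
time: 2.52
tcp_pos: [0.4007, 0.3913, 0.2259]
eef_rot: [0.01, -3.141, -0.001]
contact_force: [-0.2, 0.7, -0.4]
gripper_width: 0.0918
gripper_force: 0.0
```

```bash
python3 go.py .554 .2115 .13 .005
```

```text
t 2.525 at [0.4007 0.3913 0.2259] tilt/yaw [-0.0009  0.0002 -0.0011] w 0.0918 | shift [-0.3805 -0.452   0.2393] turn [ 0.0003 -0.0001  0.0003]
```

jog_arm([
  [[-0.38, -0.452, 0.24], [0, 0, 0], 1],
  [[-0.38, -0.452, 0.24], [0, 0, 0], 1],
  [[-0.38, -0.452, 0.24], [0, 0, 0], 1],
  [[-0.38, -0.452, 0.24], [0, 0, 0], 1],
  [[-0.38, -0.452, 0.24], [0, 0, 0], 1],
  [[-0.38, -0.452, 0.24], [0, 0, 0], 1],
  [[-0.38, -0.452, 0.24], [0, 0, 0], 1],
])

```text
time: 3.4
tcp_pos: [0.5531, 0.2142, 0.1304]
eef_rot: [-0.017, 3.141, 0.003]
contact_force: [0.9, 0.2, -0.7]
gripper_width: 0.0921
gripper_force: 0.0
```

```bash
python3 go.py .554 .2115 .025 .005
```

```text
t 3.4 at [0.5531 0.2142 0.1304] tilt/yaw [-0.0019 -0.0004 -0.0055] w 0.0921 | shift [-0.0021 -0.0073  0.2636] turn [0.0006 0.0001 0.0018]
```

jog_arm([
  [[0, 0, 0.13], [0, 0, 0], 1],
  [[0, 0, 0.2], [0, 0, 0], 1],
  [[0, 0, 0.262], [0, 0, 0], 1],
  [[0, 0, 0.262], [0, 0, 0], 1],
  [[0, 0, 0.262], [0, 0, 0], 1],
])

```text
time: 4.03
tcp_pos: [0.5545, 0.2126, 0.0263]
eef_rot: [-0.013, 3.14, 0.002]
contact_force: [0.7, 0.0, 0.4]
gripper_width: 0.0916
gripper_force: 0.0
```

```bash
python3 go.py .554 .2115 .025 .005
```

```text
t 4.025 at [0.5545 0.2126 0.0263] tilt/yaw [-0.0013 -0.0015 -0.003 ] w 0.0916 | shift [ 0.0012 -0.0026  0.0032] turn [0.0004 0.0005 0.0009]
```

jog_arm([
  [[0, 0, 0], [0, 0, 0], 0.5],
  [[0, 0, 0], [0, 0, 0], 0.4],
  [[0, 0, 0], [0, 0, 0], 0.2],
  [[0, 0, 0], [0, 0, 0], 0.2],
  [[0, 0, 0], [0, 0, 0], 0.2],
  [[0, 0, 0], [0, 0, 0], 0.2],
  [[0, 0, 0], [0, 0, 0], 0.2],
  [[0, 0, 0], [0, 0, 0], 0.2],
], newtons=20)

```text
time: 5.03
tcp_pos: [0.5542, 0.2108, 0.0249]
eef_rot: [0.01, -3.142, -0.0]
contact_force: [0.4, 0.9, -1.2]
gripper_width: 0.0422
gripper_force: 20.0
```

Gripped at 42.2 mm. Lifting straight up to about z = 0.205.

jog_arm([
  [[0, 0, -0.1], [0, 0, 0], 0.2],
  [[0, 0, -0.2], [0, 0, 0], 0.2],
  [[0, 0, -0.3], [0, 0, 0], 0.2],
  [[0, 0, -0.4], [0, 0, 0], 0.2],
  [[0, 0, -0.45], [0, 0, 0], 0.2],
  [[0, 0, -0.45], [0, 0, 0], 0.2],
  [[0, 0, -0.45], [0, 0, 0], 0.2],
], newtons=25)

```text
time: 5.9
tcp_pos: [0.5535, 0.2104, 0.2036]
eef_rot: [0.01, -3.14, 0.001]
contact_force: [-0.2, 1.0, -1.2]
gripper_width: 0.0425
gripper_force: 25.0
```

```bash
python3 go.py .517 -.300 .205 .02
python3 - <<'E'
from bench import bot
import cv2
f=bot.grab_frame("scene");cv2.imwrite("pics/b.png",f["image"][:,:,::-1])
E
```

```text
t 5.9 at [0.5535 0.2104 0.2036] tilt/yaw [0.0007 0.0018 0.0139] w 0.0425 | shift [ 0.0989 -1.2754 -0.0023] turn [-0.0002 -0.0006 -0.0044]
```

View pics/b.png

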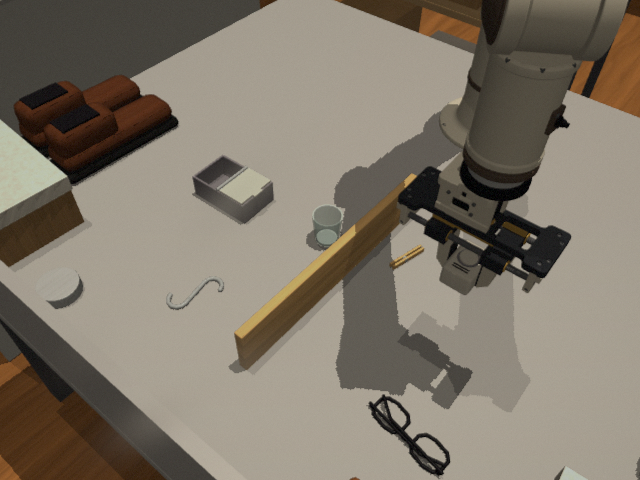

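The picture shows the puck held between the fingers at px 465,262, with the caddy and flap unchanged. Next, carry it over the divider.

jog_arm([
  [[0.005, -0.08, 0], [0, 0, 0], 0.2],
  [[0.015, -0.2, 0], [0, 0, -0.001], 0.2],
  [[0.025, -0.32, 0], [0, 0, -0.002], 0.2],
  [[0.034, -0.44, 0], [0, 0, -0.003], 0.2],
  [[0.043, -0.56, 0], [0, 0, -0.004], 0.2],
  [[0.05, -0.65, 0], [0, 0, -0.004], 0.2],
  [[0.05, -0.65, 0], [0, 0, -0.004], 0.2],
  [[0.05, -0.65, 0], [0, 0, -0.004], 0.2],
])

```text
time: 6.95
tcp_pos: [0.5352, -0.0485, 0.2039]
eef_rot: [0.03, -3.14, -0.002]
contact_force: [-0.2, 0.4, 0.2]
gripper_width: 0.0419
gripper_force: 25.0
```

```bash
python3 go.py .5178 -.300 .205 .02
```

```text
t 6.95 at [ 0.5352 -0.0485  0.2039] tilt/yaw [-0.001   0.0018  0.0011] w 0.0419 | shift [ 0.0555 -0.6277 -0.0033] turn [ 0.0003 -0.0006 -0.0003]
```

jog_arm([
  [[0.008, -0.08, 0], [0, 0, 0], 0.2],
  [[0.018, -0.2, 0], [0, 0, 0], 0.2],
  [[0.028, -0.32, 0], [0, 0, 0], 0.2],
  [[0.04, -0.44, 0], [0, 0, 0], 0.2],
  [[0.05, -0.55, 0], [0, 0, 0], 0.2],
  [[0.055, -0.628, 0], [0, 0, 0], 0.2],
  [[0.055, -0.628, 0], [0, 0, 0], 0.2],
  [[0.055, -0.628, 0], [0, 0, 0], 0.2],
])

```text
time: 7.95
tcp_pos: [0.5192, -0.2984, 0.2043]
eef_rot: [0.033, -3.141, -0.003]
contact_force: [0.4, 0.3, -0.8]
gripper_width: 0.0417
gripper_force: 25.0
```

```bash
python3 go.py .5178 -.300 .12 .02
python3 - <<'E'
from bench import bot
import cv2
from fit import *
from scipy.spatial.transform import Rotation as Ro
s=bot.get_state()
F=bot.grab_frame("scene");r=bot.cut_out("scene","puck")
print([(round(d["conf"],2),int(np.sum(d["mask"]))) for d in r])
k=F["image"][:,:,::-1].copy()
p=s["tcp_pos"]
for z in(-.025,.009):
    q=proj(F,np.c_[box((p[0],p[1],.02),(.062,.042,0))[[0,2,6,4]][:,:2],[p[2]+z]*4]);cv2.polylines(k,[np.int32((q+.5)*16)],True,(0,0,255),1,shift=4)
if r:
    c,_=cv2.findContours(np.uint8(r[0]["mask"]),0,1);cv2.drawContours(k,c,-1,(0,255,0),1)
a=k[60:240,140:340];cv2.imwrite("pics/c.png",cv2.resize(a,None,fx=3.3,fy=3.3,interpolation=cv2.INTER_CUBIC))
E
```

```text
t 7.95 at [ 0.5192 -0.2984  0.2043] tilt/yaw [-0.0019  0.0005 -0.0013] w 0.0417 | shift [ 0.0035 -0.0043  0.2107] turn [ 0.0006 -0.0001  0.0004]
[(0.85, 651)]
```

View pics/c.png

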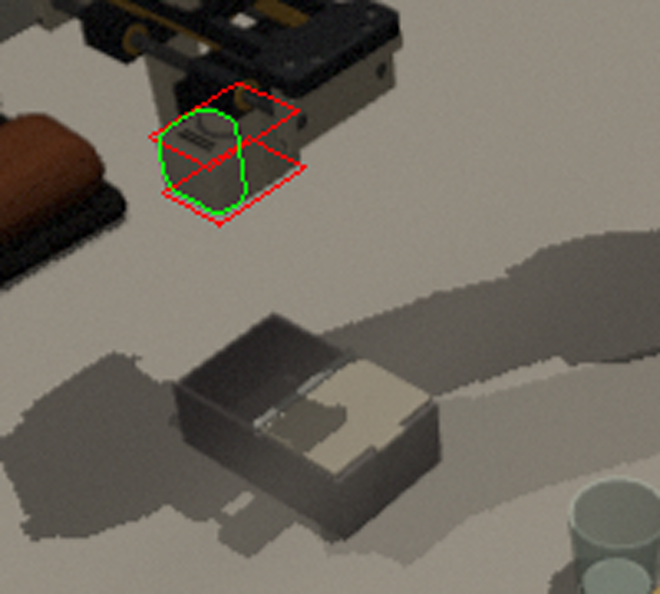

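Green (network mask) is the visible +x end of the puck, px about 203,160 in the crop. It agrees with the box predicted from the tool pose in red, and the finger hides the rest. The open well lies directly below. Lowering gently.

jog_arm([
  [[0.002, -0.003, 0.06], [0, 0, 0], 0.2],
  [[0.002, -0.003, 0.13], [0, 0, 0], 0.2],
  [[0.002, -0.003, 0.19], [0, 0, 0], 0.2],
  [[0.002, -0.003, 0.23], [0, 0, 0], 0.2],
  [[0.002, -0.003, 0.26], [0, 0, 0], 0.2],
  [[0.002, -0.003, 0.26], [0, 0, 0], 0.2],
  [[0.002, -0.003, 0.26], [0, 0, 0], 0.2],
])

```text
time: 8.93
tcp_pos: [0.5183, -0.3023, 0.1016]
eef_rot: [-0.029, 3.14, -0.001]
contact_force: [0.2, -0.2, -0.6]
gripper_width: 0.0419
gripper_force: 25.0
```

```bash
python3 go.py .5178 -.300 .08 .02
```

```text
t 8.925 at [ 0.5183 -0.3023  0.1016] tilt/yaw [ 0.0006 -0.0011  0.0012] w 0.0419 | shift [0.0013 0.0057 0.0541] turn [-0.0002  0.0004 -0.0004]
```

jog_arm([
  [[0.001, 0.005, 0.02], [0, 0, 0], 0.2],
  [[0.001, 0.005, 0.04], [0, 0, 0], 0.2],
  [[0.001, 0.005, 0.053], [0, 0, 0], 0.2],
  [[0.001, 0.005, 0.053], [0, 0, 0], 0.2],
  [[0.001, 0.005, 0.053], [0, 0, 0], 0.2],
  [[0.001, 0.005, 0.053], [0, 0, 0], 0.2],
])

```text
time: 9.68
tcp_pos: [0.5175, -0.3002, 0.08]
eef_rot: [-0.029, 3.141, -0.0]
contact_force: [0.7, 0.0, -1.7]
gripper_width: 0.0417
gripper_force: 25.0
```

```bash
for i in 1 2 3; do python3 go.py .5178 -.300 .08 .02; python3 -c "
from bench import bot
bot.grab_frame('top')"; done
python3 - <<'E'
from bench import bot
import cv2
from fit import *
F=bot.grab_frame("scene")
k=F["image"][:,:,::-1].copy()[120:240,160:300]
k=cv2.resize(k,None,fx=5,fy=5,interpolation=cv2.INTER_CUBIC)
p=(.5178,-.300,.02)
for a,b,z,col in((.062,.042,.055,(0,0,255)),(.062,.042,.089,(0,0,255)),(.074,.056,.045,(255,0,0))):
    q=proj(F,np.c_[box(p,(a,b,0))[[0,2,6,4]][:,:2],[z]*4]);cv2.polylines(k,[np.int32((q-[160,120]+.5)*80)],True,col,1,shift=4)
cv2.imwrite("pics/d.png",k)
E
```

```text
t 9.675 at [ 0.5175 -0.3002  0.08  ] tilt/yaw [ 0.0003 -0.0004  0.0014] w 0.0417 | shift [-0.0008  0.0006 -0.0001] turn [-0.0001  0.0001 -0.0004]
t 9.725 at [ 0.5175 -0.3002  0.08  ] tilt/yaw [ 0.0002 -0.0004  0.0014] w 0.042 | shift [-0.0008  0.0005 -0.0001] turn [-0.0001  0.0001 -0.0004]
t 9.775 at [ 0.5174 -0.3002  0.0799] tilt/yaw [ 0.0002 -0.0004  0.0014] w 0.0417 | shift [-0.0009  0.0005 -0.0002] turn [-0.0001  0.0001 -0.0004]
```

View pics/d.png

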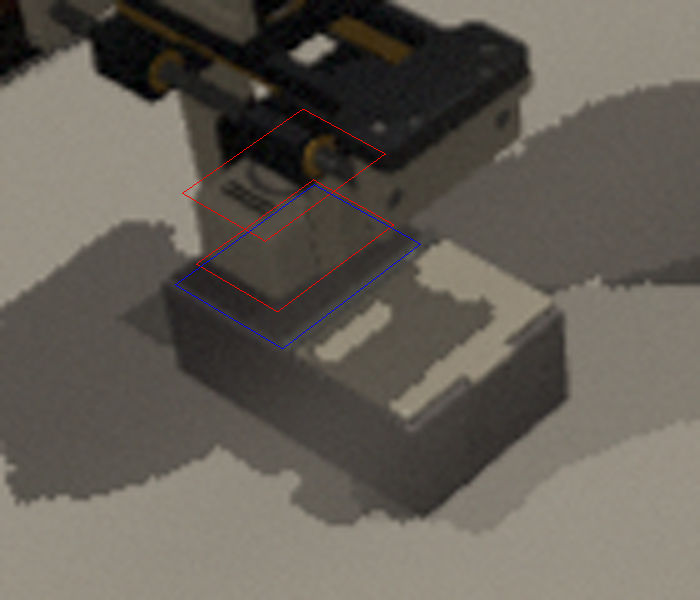

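Run:
```python
from bench import bot
from fit import *
f=bot.grab_frame("top");g=bot.grab_frame("scene")
def back(f,u,v,z):
    R=np.array(f["R"]);d=R.T@[(u-f["cx"])/f["fx"],(v-f["cy"])/f["fy"],1];c=-R.T@f["t"];return np.round(c+d*(z-c[2])/d[2],4)
print("button before, top",back(f,179.4,251.6,.038))
im=cv2.imread("pics/scene0.png");k=cv2.resize(im[310:375,410:475],None,fx=8,fy=8,interpolation=cv2.INTER_CUBIC)
for z in(0,.034):
    q=proj(g,np.c_[box((.5543,.2115,.005),(.062,.042,0))[[0,2,6,4]][:,:2],[z]*4]);cv2.polylines(k,[np.int32((q-[410,310]+.5)*128)],True,(0,0,255),1,shift=4)
cv2.imwrite("pics/e.png",k)
```

```text
button before, top [0.553  0.2105 0.038 ]
```

View pics/e.png

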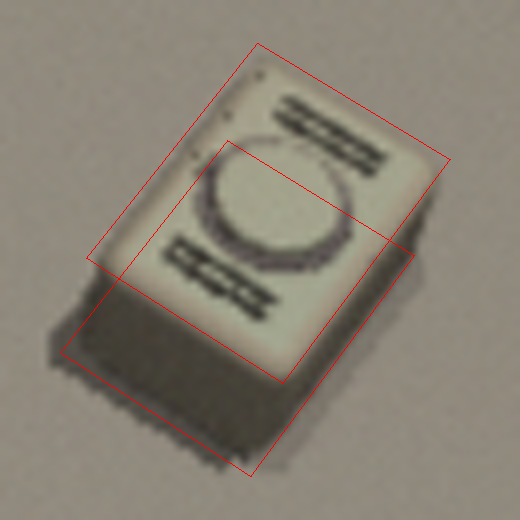

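The starting-pose overlay fits to within a pixel. The button centre suggests the puck sits about 1 mm toward -x in the grip, so I'll nudge +x by that and settle.

jog_arm([
  [[-0.003, 0, 0], [0, 0, 0], 0.2],
  [[-0.003, 0, 0], [0, 0, 0], 0.2],
  [[-0.003, 0, 0], [0, 0, 0], 0.2],
  [[-0.003, 0, 0], [0, 0, 0], 0.2],
  [[-0.003, 0, 0], [0, 0, 0], 0.2],
  [[-0.003, 0, 0], [0, 0, 0], 0.2],
])

```text
time: 10.72
tcp_pos: [0.5185, -0.3001, 0.0797]
eef_rot: [0.029, -3.141, -0.0]
contact_force: [0.5, 0.2, -0.6]
gripper_width: 0.0422
gripper_force: 25.0
```

```bash
python3 go.py .5185 -.300 .08 .02; python3 -c "
from bench import bot
print(bot.close_job())"
```

```text
t 10.725 at [ 0.5185 -0.3001  0.0797] tilt/yaw [-0.      0.0001  0.0014] w 0.0422 | shift [-0.0001  0.0002 -0.0008] turn [ 0.     -0.     -0.0004]
the job is handed in; nothing more can be done
None
```

The job is handed in at 10.7 s: the puck is held about 1 cm above the open right (-y) well, level, squared up and centred to an estimated 1–2 mm, with no contact seen on the way.

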